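# Right the fallen bottle and hold the sealing station's paddle half-way

### The arm

A 6-joint arm with a two-finger parallel gripper is mounted at the origin on a cart in front of the work surface, level with it; the furniture and walls round the work are solid. World frame = base frame: x ahead of the robot, y to its left, z up, the work surface at z = 0. Lengths are in m, angles in degrees, forces in N, time in s.
With the tool pointing down it reaches from about 0.25 to 0.725 m from the base axis. Payload 9.7 kg.
Tool frame: the origin (TCP) lies at the very end of the fingers, on their centre line; the grasp point (between the pads) lies 19 mm behind it (bot.pinch_z is the distance from the TCP to the grasp point, in m); x points along the fingers, z is the direction in which the jaws open and shut, and the axes are right-handed (so a half turn about x gives the same grasp; the last joint's range is limited). The gripper opens to 85 mm and grips with 20 to 120 N. Pads are 22 mm wide; open, the fingers measure 114 mm over their backs; the gripper's body (76 mm by 85 mm) begins 54 mm behind the grasp point. The pads swing forward as they close: fully open they stand 13 mm farther back than shut.
Start: joints at [-63.885, 4.979, 10.078, 95.1, 0, 90], TCP at [0.242, -0.494, 0.231] pointing down, gripper open.
Joint ranges: [-179.16, 179.16], [-48.56, 103.87], [-65.8, 70.77], [-126.05, 130.52], [-82.76, 87.17], [-180, 180]. Speed limits (degrees/s): [127.2, 127.2, 147.25, 180, 180, 180].

### API

Orientations are given as [roll, pitch, yaw] about the fixed x, y, z axes, in that order (R = Rz(yaw) Ry(pitch) Rx(roll)).
In Python, from workcell import bot gives the robot as it stands.
- The arm moves only by the tool play_rows, never from a script. Its argument "rows" is a list of rows, each a list of 3 entries, a list of its own where there are three numbers: the shift along the tool's x, y, z in cm, then the turn about the tool's x in degrees, then the finger opening in cm, from 0 to 8.54. A call has 1 to 12 rows; each row is the pose to reach, as a shift and turn from the pose commanded when the call began, along the tool's axes at that moment; what a row does not reach only later rows make up. A row lasts 1/12 s, in which the tool goes at most 41.7 mm and 7.16 degrees, less where a joint would pass 70% of its speed; a pose out of reach is approached as far as the arm can. A call with a gripper value outside its range is refused whole. The fingers move at their own pace and stop on an object; "squeeze" is the grip in N (left out, the last holds). Time passes only in rows, so rows that repeat a pose let the fingers close. It gives the time, the measured TCP pose, the force and the opening at its end, in the units of the state.
- bot.get_obs(): the state, without advancing time (a new reading comes with each control period).
- bot.camera(name): name is "scene" or "top"; returns (picture, depth): 420x560x3 uint8, blue, green, red; 420x560 float32, m along the optical axis (not along the pixel's ray), 0 where there is no reading.
- bot.camera_model(name): a dict with "fx", "fy", "cx", "cy" (pixels), "k1" (the pictures are not rectified: a ray, as slopes to the right and down, at radius r is drawn at 1 + k1 r^2 times it, then the intrinsics apply), "origin" and "attitude" of the camera in the world. Camera axes: x right, y down, z forward; pixel columns grow to the right and rows downward; lengths in m; the calibration is good to about 2 mm. A picture is of the moment at which its call begins. camera_model takes no time and is no camera call.
- bot.job_done(): hands the job in, once; it reports no verdict.
The state is a dict: "time": time; "q": joint angles; "qd": joint speeds; "joint_efforts": joint torques, N m; "ee_pos": TCP position; "tcp_rot": TCP orientation; "wrist_force": force on the tool from outside, world axes, zero at the start; "torque": the same for the moment, N m; "opening": finger opening in m.
Only numpy, scipy, OpenCV 4.12 (cv2) and the standard library are available. Lean on these libraries where they do the work, as an engineer would, in place of code of your own. Each camera call takes 0.05 s, during which the arm holds its last target.

### The job

Get the lid-sealing station running: stand the fallen dark bottle upright again in the lane, in the gap between the two jars, without disturbing the jars or the things standing round about, and let go of it. Then press the station's square spring-loaded paddle with the closed fingers half-way down, until its top is flush with the rim round it, never through to the bottom (that trips it), and keep it there: the program finishes while still holding the paddle at that height.

Things in the scene. Friction and masses are not known exactly. Their poses are not given: they have to be found in the camera images.
- station: Grey sealing station fixed to the worktop. Origin: on the worktop (z = 0) under the middle of the lane; y along the lane (left), x across it (away from the robot), z up. Lane floor 380 (y) x 84 mm (x), 14 mm above the worktop, between kerbs 10 mm wide, tops at 20 mm. The jars stand near y = +150 and -150 mm (either at either end); the bottle belongs between them, on the centre line, near the middle.
- bottle_centre (a point): Dark bottle, 149 mm tall, about 0.34 kg. Body 59 mm diameter, then a shoulder and a round neck with cap, 28 mm diameter from 118 to 149 mm above its base. Point: on its axis, 74.5 mm from the base; z from base to neck. It starts lying on the lane floor, axis 28 mm above that floor, neck towards station +y, within 0.12 rad of the lane.
- bottle: The same bottle, at the centre of its base underside; z from base to neck. Its centre of mass is nearer the base: gripped lightly (about 6 N) by the neck and raised slowly, its base dragging on the lane floor, it turns between the fingers until it stands; a firm grip (over 10 N) keeps it at a slant. It does not roll by itself.
- jar_wide_centre (a point): Clear mustard jar with a silvery lid, 64 mm diameter, 109 mm tall, standing upright near one end of the lane; point at its centre, half-way up, z up its axis. Leave alone.
- jar_slim_centre (a point): Slim spice jar with a wide cap, 45 mm diameter, 106 mm tall, standing upright near the other end of the lane; point at its centre, half-way up, z up its axis. Leave alone.
- paddle (a joint): Downward travel of the paddle in m: 0 released (its top stands 12 mm above the pod's rim), 0.012 half-way (top flush with the rim), 0.024 stop at the bottom. The spring pushes up with 3 N at 0, 9 N half-way, 15 N at the bottom (500 N/m); let go, it comes back up.
- paddle_top (a point): Centre of the top face of the paddle, an 80 mm square aluminium plate that moves straight down in the pod; where to press (57 mm above the worktop when released, 45 mm half-way); moves with the paddle.
- rim_mark (a point): Fixed point of the station at the paddle's centre, at the height of the rim round it (45 mm above the worktop): where the paddle's top belongs. The rim is the top of a square pod, 104 x 104 mm, walls 10 mm, in front of the lane, centred at (-112, -95) mm in the station's frame.
- mug: White mug, 83 x 118 x 106 mm, standing on the worktop towards the right; origin under its base. Bystander.
- timer: Wind-up kitchen timer, 66 mm diameter, 57 mm high, standing on the worktop at the right, near the front edge; origin under its base. Bystander.
- lemon: Lemon, 77 x 55 x 54 mm, lying on the worktop towards the right; origin at its underside. Bystander.

How it is judged:
By the outcome, as a careful person would: the job done as asked, in the order asked, and still so for the second after the job is handed in, while the arm keeps its last pose, push and grip.
It also fails if it takes over 51 s, if anything falls off the work surface, if the arm or the gripper's body presses on something with over 40 N, if the wrist force passes 120 N, or if a joint passes its speed limit or range.

## Working session

There is one attempt and no reset: what is moved stays moved. The work goes in short steps, Python scripts to look and compute and a tool call to move; the robot and the scene stay as the last step left them, time stands still between calls to the robot, and variables do not carry over. Pictures are saved under pics/ and viewed, and the job is handed in when it is done.

Besides the shell and the picture viewer there is one more tool, called by a JSON object that holds its "method" and its "body". play_rows: Moves the arm, as the interface text tells. Its arguments: {"type":"object","properties":{"rows":{"type":"array"},"squeeze":{"type":"number"}},"required":["rows"]}

```bash
ls; mkdir -p pics
python3 - <<'E'
from workcell import bot
import cv2,numpy as np
o=bot.get_obs();print(o)
for n in("scene","top"):
    p,d=bot.camera(n);cv2.imwrite(f"pics/{n}0.png",p);np.save(f"{n}0.npy",d);print(bot.camera_model(n))
print(bot.pinch_z)
E
```

```text
pics
{'time': 0.0, 'q': array([-6.38834529e+01,  5.00824757e+00,  1.00345077e+01,  9.50998368e+01,
        1.26681466e-03,  8.99992012e+01]), 'qd': array([-0.0135837 , -0.05080316,  0.02193687,  0.10788869,  0.01337394,
       -0.03734221]), 'joint_efforts': array([-4.03645909e-04, -5.20392895e+01,  4.64805222e+01,  1.63986871e-02,
        7.50420440e-06, -5.13720693e-06]), 'ee_pos': array([ 0.24201152, -0.49363176,  0.23061092]), 'tcp_rot': array([179.01280342,  89.92641237, 115.13014852]), 'wrist_force': array([0.3346911 , 0.36178313, 0.36170677]), 'torque': array([0.01835612, 0.00361507, 0.00938446]), 'opening': 0.08542961422999369}
{'fx': 437.05531026589176, 'fy': 437.05531026589176, 'cx': 274.22821335975743, 'cy': 213.38855439967102, 'k1': -0.005573678250268051, 'origin': array([0.04624913, 0.45479322, 0.81435811]), 'attitude': array([-135.54350254,    0.61031318, -137.13938523])}
{'fx': 462.0868425909091, 'fy': 462.0868425909091, 'cx': 283.27684688370925, 'cy': 208.79231775333383, 'k1': -0.005078024300958354, 'origin': array([ 0.39773813, -0.06673423,  1.19728902]), 'attitude': array([-1.73794348e+02,  6.99370031e-02, -8.96282320e+01])}
0.0187
```

View pics/scene0.png

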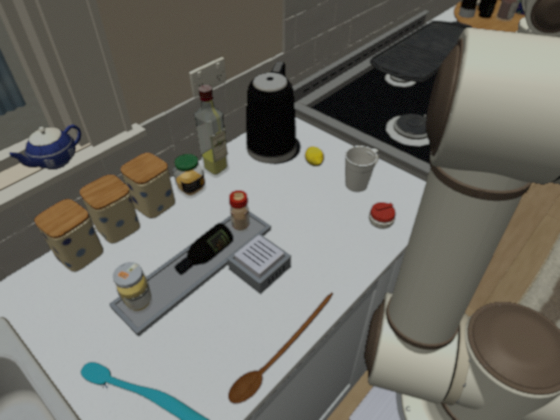

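View pics/top0.png

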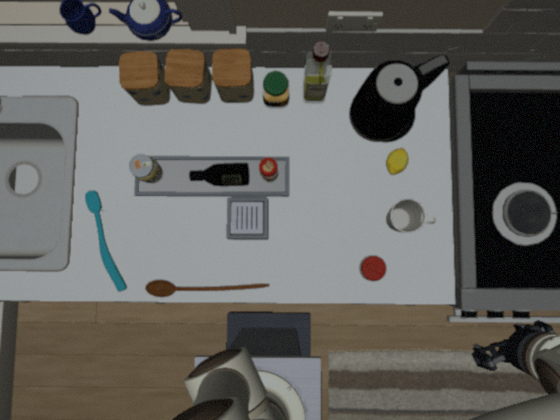

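The top view shows the lane at about (136–288, 157–195). The bottle lies in it with its neck end at (191,175) and base at (249,174). The wide jar is at (145,168), the slim jar at (268,168) and the pod at (248,218). Next I'll measure these.

```bash
cat > h.py <<'E'
import numpy as np,cv2
from scipy.spatial.transform import Rotation as R
from workcell import bot
def cam(n):
    m=bot.camera_model(n);K=np.array([[m['fx'],0,m['cx']],[0,m['fy'],m['cy']],[0,0,1.]])
    return K,np.array([m['k1'],0,0,0,0.]),R.from_euler('xyz',m['attitude'],degrees=True).as_matrix(),m['origin']
def cloud(n,d):
    K,k,A,o=cam(n);h,w=d.shape
    u,v=np.meshgrid(np.arange(w),np.arange(h))
    p=cv2.undistortPoints(np.stack([u,v],-1).reshape(-1,1,2).astype(float),K,k).reshape(h,w,2)
    X=np.dstack([p[...,0]*d,p[...,1]*d,d])@A.T+o
    X[d==0]=np.nan
    return X
def proj(n,P):
    K,k,A,o=cam(n)
    c=(np.atleast_2d(P)-o)@A
    return cv2.projectPoints(c,np.zeros(3),np.zeros(3),K,k)[0].reshape(-1,2)
E
python3 - <<'E'
from h import *
for n in("top","scene"):
    X=cloud(n,np.load(n+"0.npy"))
    # table height
    roi=(X[...,0]>.3)&(X[...,0]<.75)&(abs(X[...,1])<.4)
    z=X[...,2]
    t=roi&(abs(z)<.008);print(n,'table z',np.nanmedian(z[t]))
    def rect(m,l):
        P=X[m][:,:2].astype(np.float32);r=cv2.minAreaRect(P);print(l,len(P),r,P.min(0),P.max(0))
    im=cv2.imread(f"pics/{n}0.png")
    for (a,b) in((.008,.017),(.017,.024),(.053,.061),(.04,.049)):
        m=roi&(z>a)&(z<b)&(X[...,0]<.66)&(X[...,0]>.35)
        m=m.astype(np.uint8)
        nn,l,s,c=cv2.connectedComponentsWithStats(m)
        for i in range(1,nn):
            if s[i,4]>60: rect(l==i,(a,b,s[i].tolist()))
E
python3 -c "
import cv2
a=cv2.imread('pics/top0.png')[140:250,120:310];cv2.imwrite('pics/topz.png',cv2.resize(a,None,fx=4,fy=4,interpolation=2))
a=cv2.imread('pics/scene0.png')[180:330,100:300];cv2.imwrite('pics/scz.png',cv2.resize(a,None,fx=4,fy=4,interpolation=2))"
```

```text
top table z -0.0002061437312347314
(0.008, 0.017, [138, 157, 150, 40, 2621]) 2621 ((0.6088399887084961, 0.11945357173681259), (0.38471466302871704, 0.09932883828878403), 89.37308502197266) [ 0.55860597 -0.07335401] [0.65996265 0.31207472]
(0.008, 0.017, [392, 208, 19, 21, 174]) 174 ((0.504912793636322, -0.3673691749572754), (0.05321459472179413, 0.04268625006079674), 5.049867630004883) [ 0.47873315 -0.38951907] [ 0.5307543 -0.3446113]
(0.017, 0.024, [153, 157, 63, 4, 152]) 152 ((0.6558881998062134, 0.1944427341222763), (0.007682115770876408, 0.16130316257476807), 0.1625806838274002) [0.6521061 0.1137882] [0.659951   0.27510402]
(0.017, 0.024, [216, 157, 47, 5, 94]) 94 ((0.6548717617988586, 0.05114990100264549), (0.010165469720959663, 0.11939362436532974), 0.13055899739265442) [ 0.6497     -0.00853566] [0.65991294 0.11085767]
(0.017, 0.024, [134, 158, 155, 39, 646]) 646 ((0.6030468940734863, 0.12226169556379318), (0.09845593571662903, 0.40014973282814026), 2.1911256313323975) [ 0.5583355  -0.07637265] [0.6587981  0.32130945]
(0.053, 0.061, [195, 163, 54, 22, 194]) 194 ((0.610043704509
[... 4483 characters left out ...]
55943101644516, 0.10623521357774734), 0.03519999980926514) [ 0.44530484 -0.02365951] [0.55090904 0.08255379]
(0.04, 0.049, [174, 237, 60, 37, 202]) 202 ((0.5898495316505432, 0.10548871755599976), (0.15152186155319214, 0.024159366264939308), 76.94502258300781) [0.5791087  0.02895727] [0.61873037 0.17726919]
(0.04, 0.049, [126, 294, 25, 15, 64]) 64 ((0.5940150022506714, 0.2837112843990326), (0.05137459188699722, 0.01776156760752201), 73.84981536865234) [0.58431566 0.25656748] [0.60969037 0.3059146 ]
(0.04, 0.049, [172, 400, 17, 19, 164]) 164 ((0.3635694980621338, 0.3607122004032135), (0.02126305177807808, 0.02612367831170559), 26.086122512817383) [0.3510631  0.34813237] [0.3784766  0.37602925]
```

View pics/topz.png

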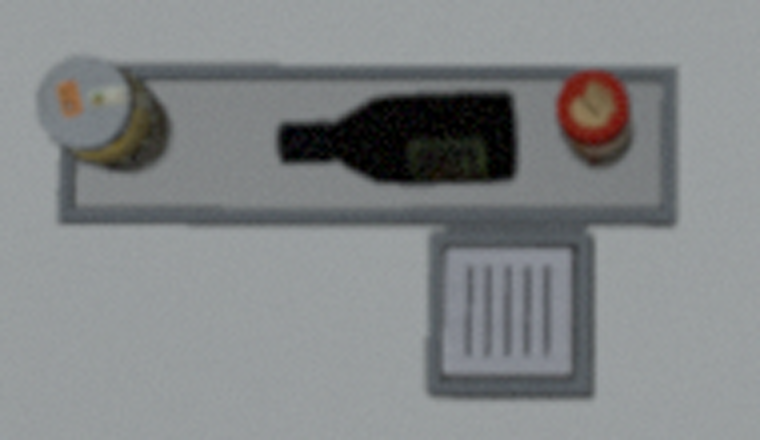

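View pics/scz.png

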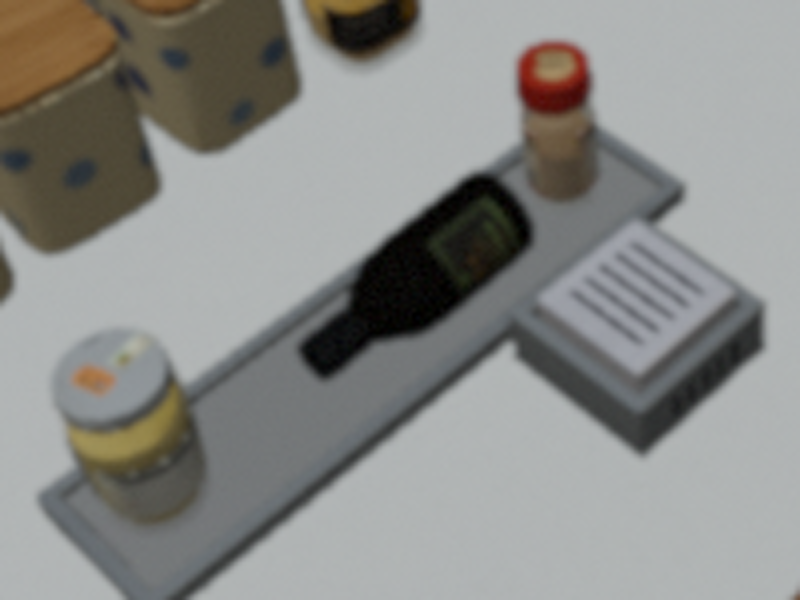

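```bash
cat >> h.py <<'E'
def rayz(n,uv,z):
    K,k,A,o=cam(n)
    p=cv2.undistortPoints(np.array(uv,float).reshape(-1,1,2),K,k).reshape(-1,2)
    d=np.c_[p,np.ones(len(p))]@A.T
    return o+d*((z-o[2])/d[:,2])[:,None]
E
python3 - <<'E'
from h import *
q=bot.get_obs();M=R.from_euler('xyz',q['tcp_rot'],degrees=True).as_matrix();print(M.round(4))
# bottle silhouette in top, axis plane z=.042
im=cv2.imread("pics/top0.png").max(2)
m=(im<60).astype(np.uint8);m[:150]=0;m[200:]=0;m[:,:180]=0;m[:,260:]=0
nn,l,s,c=cv2.connectedComponentsWithStats(m);i=1+s[1:,4].argmax();print(s[i])
v,u=np.nonzero(l==i)
for z in(.042,):
    P=rayz("top",np.c_[u,v],z)
    print('y',P[:,1].min(),P[:,1].max())
    for a in range(u.min(),u.max()+1,4):
        k=u==a;print(P[k,1].mean().round(4),P[k,0].mean().round(4),np.ptp(P[k,0]).round(4))
# depth points
for n in("top","scene"):
    X=cloud(n,np.load(n+"0.npy"));P=X.reshape(-1,3)
    P=P[(P[:,0]>.572)&(P[:,0]<.648)&(P[:,1]>0.005)&(P[:,1]<.2)&(P[:,2]>.022)&(P[:,2]<.1)]
    print(n,len(P),P[:,1].min(),P[:,1].max())
    for a in np.arange(.0,.18,.012):
        k=(P[:,1]>a)&(P[:,1]<a+.012)
        if k.sum()>4: print(round(a+.006,3),k.sum(),P[k,0].min().round(4),P[k,0].max().round(4),np.percentile(P[k,2],95).round(4))
    # jars
    for lab,lo,hi in(("wide",.22,.34),("slim",-.08,.01)):
        Q=X.reshape(-1,3);Q=Q[(Q[:,0]>.55)&(Q[:,0]<.67)&(Q[:,1]>lo)&(Q[:,1]<hi)&(Q[:,2]>.108)&(Q[:,2]<.14)]
        print(lab,len(Q),((Q.min(0)+Q.max(0))/2).round(4),np.ptp(Q,axis=0).round(3))
E
```

```text
[[-5.000e-04  8.979e-01  4.402e-01]
 [ 1.100e-03  4.402e-01 -8.979e-01]
 [-1.000e+00 -0.000e+00 -1.200e-03]]
[ 190  163   59   23 1032]
y 0.025224923260138893 0.17284226631536542
0.1726 0.6068 0.018
0.1625 0.6081 0.0206
0.1523 0.6082 0.0206
0.1422 0.6082 0.0206
0.1321 0.6096 0.0283
0.1219 0.6097 0.0386
0.1118 0.6097 0.0489
0.1016 0.6098 0.054
0.0915 0.6099 0.054
0.0813 0.6099 0.054
0.0712 0.61 0.054
0.061 0.6113 0.0566
0.0509 0.6127 0.054
0.0408 0.6127 0.054
0.0306 0.6128 0.054
top 1121 0.023816194515594705 0.17456454605668775
0.03 128 0.5844 0.6407 0.0726
0.042 112 0.5827 0.6414 0.0733
0.054 108 0.5823 0.6365 0.0733
0.066 113 0.5818 0.6368 0.0732
0.078 109 0.582 0.6375 0.0731
0.09 113 0.582 0.6375 0.0717
0.102 101 0.5818 0.6372 0.0708
0.114 94 0.583 0.6351 0.0689
0.126 63 0.5876 0.6311 0.0637
0.138 51 0.5933 0.6212 0.057
0.15 53 0.5947 0.6201 0.0557
0.162 49 0.5949 0.6202 0.0549
0.174 25 0.595 0.6203 0.0547
wide 482 [0.6174 0.2735 0.1184] [0.057 0.057 0.017]
slim 282 [ 0.6176 -0.0276  0.1172] [0.045 0.043 0.017]
scene 1372 0.028595166854506193 0.1772691961641626
0.03 59 0.5816 0.6298 0.0723
0.042 118 0.5804 0.6312 0.0723
0.054 116 0.5792 0.6335 0.0719
0.066 121 0.5796 0.6302 0.072
0.078 125 0.5794 0.6301 0.0717
0.09 130 0.5791 0.6327 0.0718
0.102 138 0.579 0.6344 0.0711
0.114 142 0.5794 0.6322 0.0695
0.126 129 0.5827 0.6291 0.0658
0.138 92 0.5883 0.6235 0.0578
0.15 59 0.5921 0.6168 0.0556
0.162 68 0.5922 0.6181 0.0545
0.174 75 0.5922 0.6187 0.0545
wide 641 [0.6153 0.2782 0.1177] [0.058 0.056 0.019]
slim 265 [ 0.6156 -0.0236  0.116 ] [0.045 0.044 0.016]
```

{"method": "play_rows", "body": {"rows": [[[3,61.7,-43],-66,4.5],[[3,61.7,-43],-66,4.5],[[3,61.7,-43],-66,4.5],[[3,61.7,-43],-66,4.5],[[3,61.7,-43],-66,4.5],[[3,61.7,-43],-66,4.5],[[3,61.7,-43],-66,4.5],[[3,61.7,-43],-66,4.5],[[3,61.7,-43],-66,4.5],[[3,61.7,-43],-66,4.5],[[3,61.7,-43],-66,4.5],[[3,61.7,-43],-66,4.5]], "squeeze": 6}}

```text
time: 1.1
ee_pos: [0.4848, -0.0548, 0.2112]
tcp_rot: [-75.8, 90.0, -73.7]
wrist_force: [0.4, -1.4, 0.4]
opening: 0.0451
```

{"method": "play_rows", "body": {"rows": [[[0,21.4,13],0,4.5],[[0,21.4,13],0,4.5],[[2,21.4,13],0,4.5],[[4,21.4,13],0,4.5],[[6,21.4,13],0,4.5],[[8,21.4,13],0,4.5],[[9,21.4,13],0,4.5],[[10,21.4,13],0,4.5],[[11,21.4,13],0,4.5],[[11,21.4,13],0,4.5]]}}

```text
time: 1.93
ee_pos: [0.6053, 0.161, 0.0992]
tcp_rot: [-163.8, 89.8, -161.7]
wrist_force: [-0.8, 0.4, -0.4]
opening: 0.0449
```

Run:
```python
from h import *
print(bot.get_obs()['ee_pos'])
p,d=bot.camera("scene");np.save("scene1.npy",d)
p2,d2=bot.camera("top");np.save("top1.npy",d2)
o=bot.get_obs();print(o['ee_pos'],o['q'].round(1))
for n,i in(("scene",p),("top",p2)):
    print(n,proj(n,o['ee_pos']))
cv2.imwrite("pics/1.png",np.vstack([cv2.resize(p[160:340,80:320],(720,540))]))
cv2.imwrite("pics/1t.png",cv2.resize(p2[130:260,110:310],(800,520)))
```

```text
[0.60529094 0.16103292 0.0991981 ]
[0.60641596 0.16084049 0.10240364] [ 14.9  14.9   7.2  82.2  -0.  102.8]
scene [[178.57379157 248.43457629]]
top [[189.80640652 171.16186792]]
```

View pics/1.png

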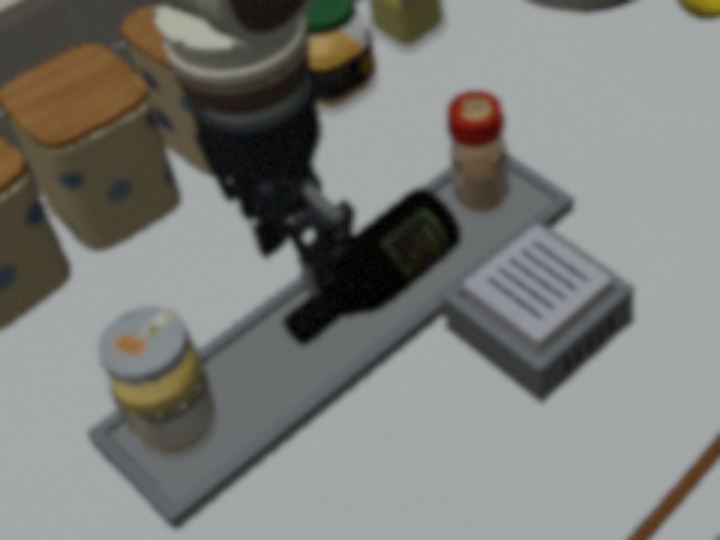

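View pics/1t.png

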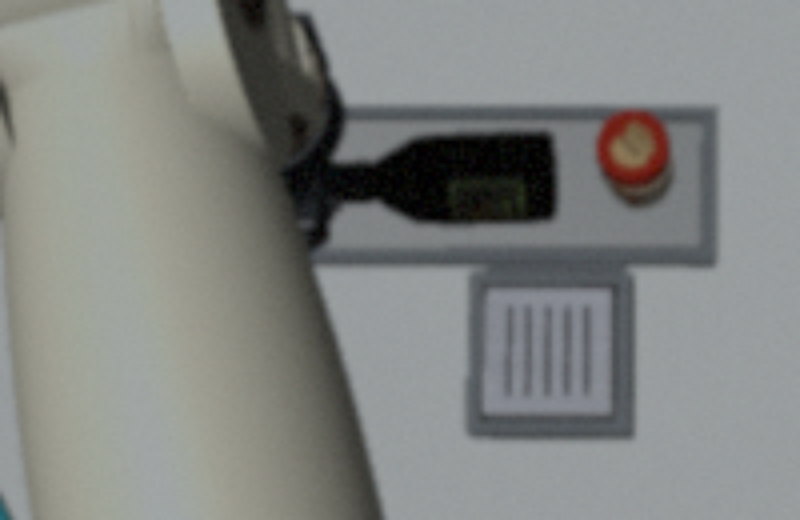

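The scene crop shows the fingers above the neck at about (320,260), with the bottle and jars untouched. I'll lower and then close lightly.

{"method": "play_rows", "body": {"rows": [[[2.5,0.3,0.1],0,4.5],[[5,0.3,0.1],0,4.5],[[6.5,0.3,0.1],0,4.5],[[7.5,0.3,0.1],0,4.5],[[8,0.3,0.1],0,4.5],[[8,0.3,0.1],0,4.5],[[8,0.3,0.1],0,4.5]]}}

```text
time: 2.62
ee_pos: [0.608, 0.1646, 0.0228]
tcp_rot: [11.8, 89.9, 13.9]
wrist_force: [-0.2, 0.0, 0.7]
opening: 0.0449
```

Run:
```python
from h import *
p,d=bot.camera("scene");np.save("scene2.npy",d)
o=bot.get_obs();print(o['ee_pos'],o['wrist_force'])
print(proj("scene",o['ee_pos']))
cv2.imwrite("pics/2.png",cv2.resize(p[180:320,100:300],(800,560)))
```

```text
[0.60814925 0.16473448 0.0230912 ] [0.25816292 0.70210005 0.80446476]
[[182.60841274 271.68788788]]
```

View pics/2.png

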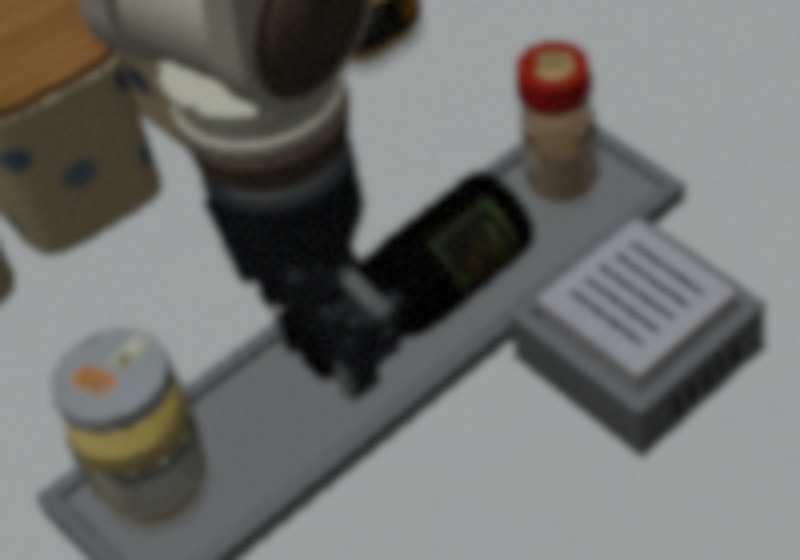

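The fingers straddle the neck with their tips at about (345,375). I'll close gently.

{"method": "play_rows", "body": {"rows": [[[0,0,0],0,2.4],[[0,0,0],0,2.4],[[0,0,0],0,2.4],[[0,0,0],0,2.4],[[0,0,0],0,2.4],[[0,0,0],0,2.4]], "squeeze": 6}}

```text
time: 3.17
ee_pos: [0.6077, 0.1651, 0.0219]
tcp_rot: [28.6, 89.9, 30.7]
wrist_force: [0.2, 2.8, 4.0]
opening: 0.0264
```

{"method": "play_rows", "body": {"rows": [[[-0.2,0,0],0,2.4],[[-0.4,-0.05,0],0,2.4],[[-0.6,-0.1,0],0,2.4],[[-0.8,-0.2,0],0,2.4],[[-1.0,-0.3,0],0,2.4],[[-1.2,-0.4,0],0,2.4],[[-1.4,-0.5,0],0,2.4],[[-1.6,-0.6,0],0,2.4],[[-1.8,-0.7,0],0,2.4],[[-2.0,-0.8,0],0,2.4]], "squeeze": 6}}

```text
time: 4.0
ee_pos: [0.6076, 0.1566, 0.0416]
tcp_rot: [18.1, 90.0, 20.2]
wrist_force: [0.0, 0.5, -2.1]
opening: 0.0266
```

Run:
```python
from h import *
p,d=bot.camera("scene");np.save("scene3.npy",d)
o=bot.get_obs();print(o['ee_pos'],o['wrist_force'],o['opening'])
cv2.imwrite("pics/3.png",cv2.resize(p[180:320,100:300],(800,560)))
```

```text
[0.60781153 0.15653124 0.04208037] [-0.08596804 -0.51983119 -1.92157012] 0.026660657301507667
```

View pics/3.png

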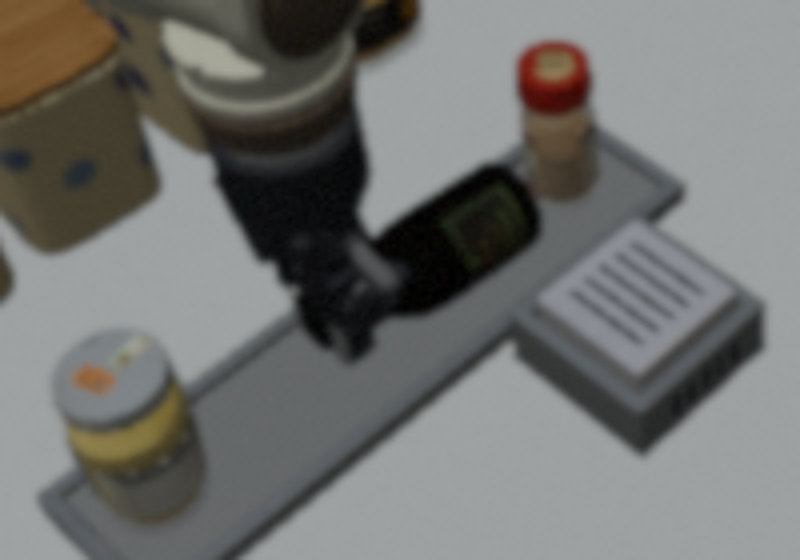

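The bottle has come towards the slim jar a little. I'll check its slant from depth before going on.

```bash
cat >> h.py <<'E'
def bott(n,d):
    P=cloud(n,d).reshape(-1,3)
    P=P[(P[:,0]>.572)&(P[:,0]<.65)&(P[:,1]>0.0)&(P[:,1]<.2)&(P[:,2]>.022)&(P[:,2]<.2)]
    for a in np.arange(.0,.18,.012):
        k=(P[:,1]>a)&(P[:,1]<a+.012)
        if k.sum()>4: print(round(a+.006,3),k.sum(),P[k,0].min().round(4),P[k,0].max().round(4),np.percentile(P[k,2],[5,50,95]).round(4))
E
python3 - <<'E'
from h import *
bott("scene",np.load("scene3.npy"))
E
```

```text
0.018 36 0.5833 0.6262 [0.0507 0.0676 0.0719]
0.03 101 0.5818 0.6309 [0.0389 0.0653 0.0729]
0.042 109 0.5781 0.6325 [0.0433 0.0687 0.0751]
0.054 113 0.5808 0.63 [0.039  0.0695 0.0764]
0.066 118 0.5791 0.6302 [0.0447 0.0708 0.078 ]
0.078 122 0.5791 0.6298 [0.0444 0.0726 0.0789]
0.09 125 0.5781 0.6298 [0.0444 0.0738 0.0809]
0.102 141 0.5798 0.6315 [0.0472 0.0725 0.0801]
0.114 93 0.582 0.6256 [0.0414 0.0657 0.078 ]
0.126 24 0.5799 0.5947 [0.0431 0.0575 0.1967]
0.138 33 0.5722 0.6081 [0.1736 0.1877 0.199 ]
0.15 48 0.572 0.6104 [0.0536 0.1088 0.1856]
0.162 286 0.5721 0.6478 [0.0524 0.0895 0.1616]
0.174 275 0.572 0.6493 [0.0578 0.124  0.1929]
```

The slant is about 6–8°, so it's pivoting on its base. I'll go on straight up.

{"method": "play_rows", "body": {"rows": [[[-0.25,0,0],0,2.4],[[-0.5,0,0],0,2.4],[[-0.75,0,0],0,2.4],[[-1.0,0,0],0,2.4],[[-1.25,0,0],0,2.4],[[-1.5,0,0],0,2.4],[[-1.75,0,0],0,2.4],[[-2.0,0,0],0,2.4],[[-2.25,0,0],0,2.4],[[-2.5,0,0],0,2.4],[[-2.75,0,0],0,2.4],[[-3.0,0,0],0,2.4]]}}

```text
time: 5.05
ee_pos: [0.6076, 0.1568, 0.0716]
tcp_rot: [101.3, 90.0, 103.4]
wrist_force: [0.4, 0.7, -2.8]
opening: 0.0269
```

Run:
```python
from h import *
p,d=bot.camera("scene");np.save("scene4.npy",d)
o=bot.get_obs();print(o['ee_pos'],o['wrist_force'],o['opening'])
cv2.imwrite("pics/4.png",cv2.resize(p[180:320,100:300],(800,560)))
bott("scene",d)
```

```text
[0.60779332 0.15683863 0.07218237] [-0.29586781  0.11855503 -1.80234548] 0.026187329161609162
0.018 9 0.5951 0.6186 [0.0625 0.0668 0.0685]
0.03 80 0.5816 0.6294 [0.0457 0.065  0.073 ]
0.042 99 0.5785 0.6277 [0.0397 0.0688 0.0775]
0.054 110 0.5804 0.6276 [0.0428 0.0713 0.0813]
0.066 105 0.58 0.6272 [0.0446 0.0774 0.0864]
0.078 116 0.5791 0.6305 [0.0494 0.0805 0.0909]
0.09 126 0.5787 0.6295 [0.0561 0.0856 0.0946]
0.102 131 0.5796 0.6293 [0.0576 0.0884 0.0965]
0.114 85 0.5806 0.6216 [0.0569 0.0793 0.092 ]
0.126 43 0.5868 0.598 [0.0567 0.0716 0.0821]
0.138 11 0.5933 0.6156 [0.0674 0.0772 0.0969]
0.15 40 0.5721 0.6091 [0.0839 0.1368 0.1889]
0.162 303 0.5721 0.6478 [0.0837 0.1202 0.1854]
0.174 229 0.5798 0.6492 [0.0862 0.146  0.1782]
```

View pics/4.png

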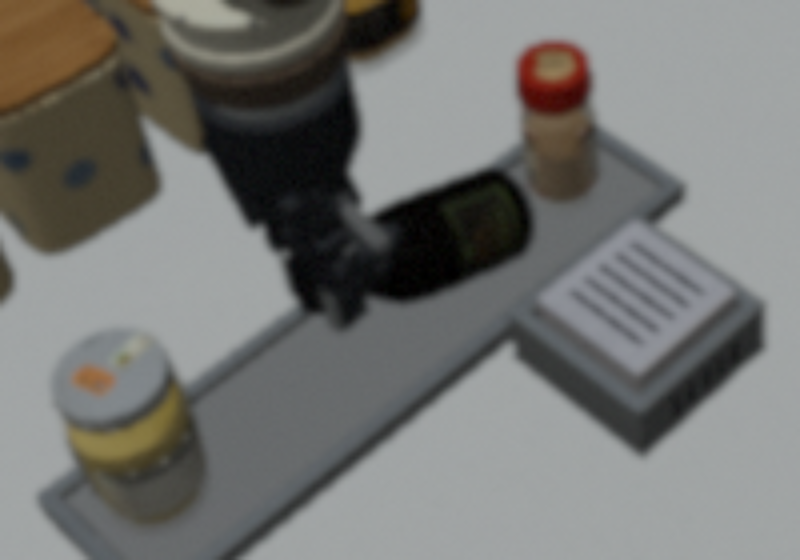

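Now about 20°, as expected for base-dragging pivoting. Continuing.

{"method": "play_rows", "body": {"rows": [[[-0.3,0,0],0,2.4],[[-0.6,0,0],0,2.4],[[-0.9,0,0],0,2.4],[[-1.2,0,0],0,2.4],[[-1.5,0,0],0,2.4],[[-1.8,0,0],0,2.4],[[-2.1,-0.1,0],0,2.4],[[-2.4,-0.2,0],0,2.4],[[-2.7,-0.3,0],0,2.4],[[-3.0,-0.4,0],0,2.4],[[-3.25,-0.5,0],0,2.4],[[-3.5,-0.6,0],0,2.4]]}}

```text
time: 6.1
ee_pos: [0.6078, 0.1506, 0.1066]
tcp_rot: [-98.7, 90.0, -96.6]
wrist_force: [0.5, 0.5, -3.7]
opening: 0.0262
```

Run:
```python
from h import *
p,d=bot.camera("scene");np.save("scene5.npy",d)
o=bot.get_obs();print(o['ee_pos'],o['wrist_force'],o['opening'])
cv2.imwrite("pics/5.png",cv2.resize(p[180:320,100:300],(800,560)))
bott("scene",d)
```

```text
[0.60803673 0.15049777 0.10720974] [ 0.20666202 -1.06371373 -2.5613299 ] 0.026551514789406903
0.018 10 0.594 0.6201 [0.0789 0.0831 0.0844]
0.03 76 0.582 0.6293 [0.0622 0.0838 0.0916]
0.042 93 0.5815 0.6224 [0.0548 0.086  0.0973]
0.054 108 0.5802 0.6288 [0.0589 0.0927 0.1042]
0.066 109 0.58 0.6281 [0.064  0.0982 0.1116]
0.078 122 0.5795 0.6263 [0.071  0.1057 0.1179]
0.09 115 0.579 0.6241 [0.0785 0.109  0.1229]
0.102 102 0.58 0.604 [0.0823 0.1096 0.122 ]
0.114 90 0.5825 0.5972 [0.0837 0.1062 0.1191]
0.126 54 0.5888 0.6033 [0.0864 0.1034 0.1141]
0.138 8 0.5813 0.6133 [0.1174 0.1433 0.1785]
0.15 105 0.5789 0.6286 [0.1183 0.151  0.1783]
0.162 388 0.5739 0.65 [0.1182 0.158  0.1957]
0.174 11 0.6167 0.6309 [0.1771 0.1871 0.1956]
```

View pics/5.png

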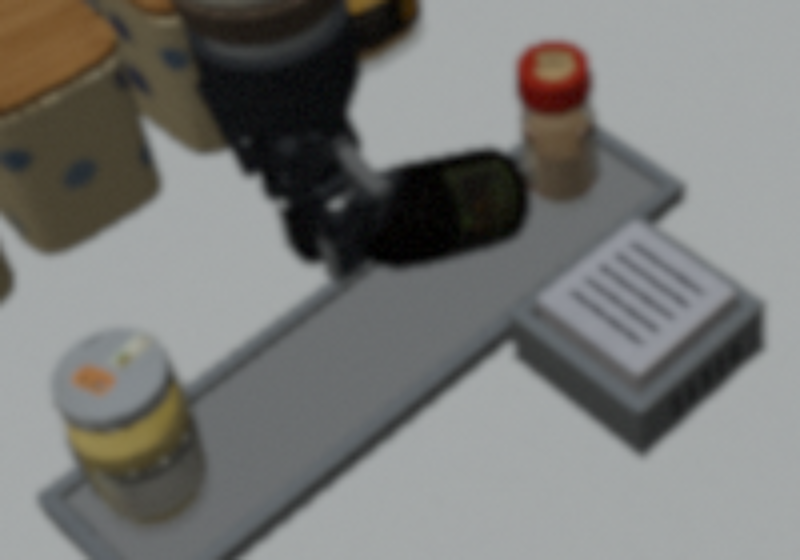

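The slant is only 28° where about 38° is expected, so the base has lifted 10–15 mm. The grip holds too firmly. I'll ease the squeeze here and see if it swings down.

{"method": "play_rows", "body": {"rows": [[[0,0,0],0,2.55],[[0,0,0],0,2.55],[[0,0,0],0,2.55],[[0,0,0],0,2.55]], "squeeze": 4}}

```text
time: 6.48
ee_pos: [0.6077, 0.1508, 0.1061]
tcp_rot: [-173.9, 90.0, -171.8]
wrist_force: [-0.2, 0.6, -3.1]
opening: 0.0267
```

Run:
```python
from h import *
p,d=bot.camera("scene");np.save("scene6.npy",d)
o=bot.get_obs();print(o['ee_pos'],o['wrist_force'],o['torque'],o['opening'])
cv2.imwrite("pics/6.png",cv2.resize(p[180:320,100:300],(800,560)))
bott("scene",d)
```

```text
[0.60771921 0.15081688 0.10616379] [ 0.1265951  -0.38722441 -2.9050221 ] [ 0.18938124  0.0343416  -0.01451783] 0.026399252275386056
0.018 12 0.5935 0.6191 [0.0783 0.0831 0.0859]
0.03 74 0.5826 0.6252 [0.0638 0.0828 0.0912]
0.042 92 0.5802 0.6246 [0.0558 0.0869 0.0976]
0.054 106 0.5803 0.6249 [0.057  0.0898 0.1043]
0.066 105 0.5794 0.6226 [0.0634 0.0993 0.1109]
0.078 120 0.5795 0.6223 [0.0717 0.1055 0.1169]
0.09 120 0.5792 0.6274 [0.0776 0.1094 0.1211]
0.102 102 0.58 0.6052 [0.0813 0.1088 0.1219]
0.114 85 0.5818 0.5977 [0.0858 0.105  0.117 ]
0.126 58 0.5875 0.6007 [0.0867 0.1035 0.1143]
0.138 12 0.5803 0.6155 [0.1096 0.1424 0.1769]
0.15 96 0.5728 0.6292 [0.1169 0.1542 0.1799]
0.162 384 0.5734 0.6491 [0.1192 0.1554 0.1953]
0.174 22 0.5856 0.6297 [0.1736 0.1847 0.1991]
```

View pics/6.png

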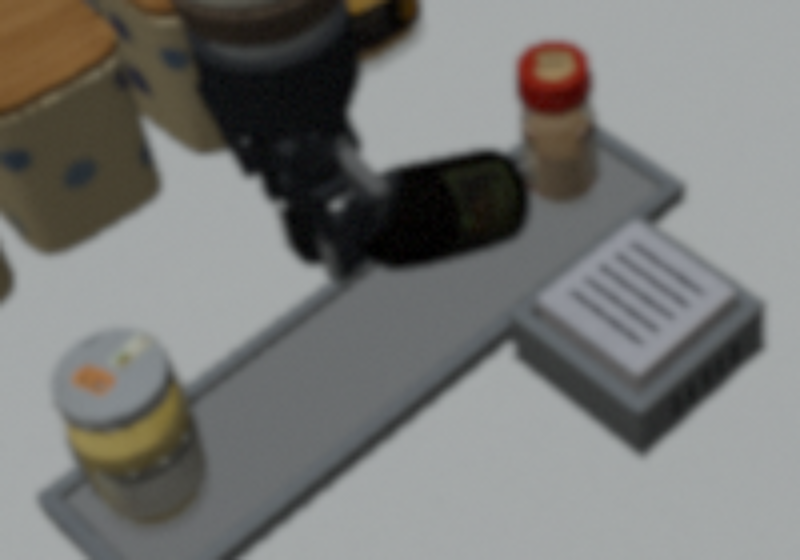

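{"method": "play_rows", "body": {"rows": [[[0.4,0,0],0,2.55],[[0.8,0,0],0,2.55],[[1.2,0,0],0,2.6],[[1.2,0,0],0,2.6],[[1.2,0,0],0,2.6]], "squeeze": 4}}

```text
time: 6.95
ee_pos: [0.6075, 0.1507, 0.0938]
tcp_rot: [-167.7, 89.9, -165.6]
wrist_force: [-0.4, 1.6, -3.3]
opening: 0.0269
```

```bash
python3 -c "
from workcell import bot
o=bot.get_obs();print(o['ee_pos'],o['wrist_force'],o['torque'],o['opening'])"
```

```text
[0.60752798 0.15068243 0.0937852 ] [-0.44802314  1.58949261 -3.30150881] [ 0.22551696 -0.03391366 -0.00923015] 0.02693888109701688
```

{"method": "play_rows", "body": {"rows": [[[0,0,0],0,2.7],[[0,0,0],0,2.7]], "squeeze": 4}}

```text
time: 7.12
ee_pos: [0.608, 0.1507, 0.0947]
tcp_rot: [-20.0, 90.0, -17.9]
wrist_force: [-0.4, -1.2, -2.2]
opening: 0.0271
```

```bash
python3 -c "
from workcell import bot
o=bot.get_obs();print(o['ee_pos'],o['wrist_force'],o['torque'],o['opening'])"
```

```text
[0.60795317 0.15068896 0.09469366] [-0.3537553  -1.15215249 -2.169902  ] [-0.03720393  0.08080584 -0.05092808] 0.027109485100298817
```

Run:
```python
from h import *
p,d=bot.camera("scene");np.save("scene7.npy",d)
o=bot.get_obs();print(o['ee_pos'],o['wrist_force'],o['torque'],o['opening'])
cv2.imwrite("pics/7.png",cv2.resize(p[180:320,100:300],(800,560)))
bott("scene",d)
```

```text
[0.60795672 0.15068257 0.09469774] [ 0.41147732 -1.28911968 -1.82308418] [ 0.00616778  0.07410869 -0.06683041] 0.026743899924379155
0.03 50 0.5848 0.6208 [0.0505 0.0636 0.0701]
0.042 84 0.5818 0.6249 [0.0367 0.0648 0.0766]
0.054 101 0.5804 0.6184 [0.0367 0.0706 0.0853]
0.066 107 0.5801 0.6253 [0.0442 0.0783 0.0918]
0.078 110 0.5802 0.6231 [0.0512 0.0869 0.1004]
0.09 120 0.5801 0.6255 [0.0582 0.0934 0.1058]
0.102 99 0.5794 0.6054 [0.0653 0.0946 0.1059]
0.114 86 0.581 0.5984 [0.07   0.0902 0.1031]
0.126 65 0.5855 0.6039 [0.0708 0.0877 0.1009]
0.138 14 0.5806 0.6131 [0.1008 0.1191 0.1658]
0.15 92 0.5783 0.6309 [0.1078 0.1411 0.1666]
0.162 417 0.5726 0.65 [0.1078 0.1477 0.1934]
0.174 41 0.5862 0.6321 [0.1634 0.19   0.1978]
```

View pics/7.png

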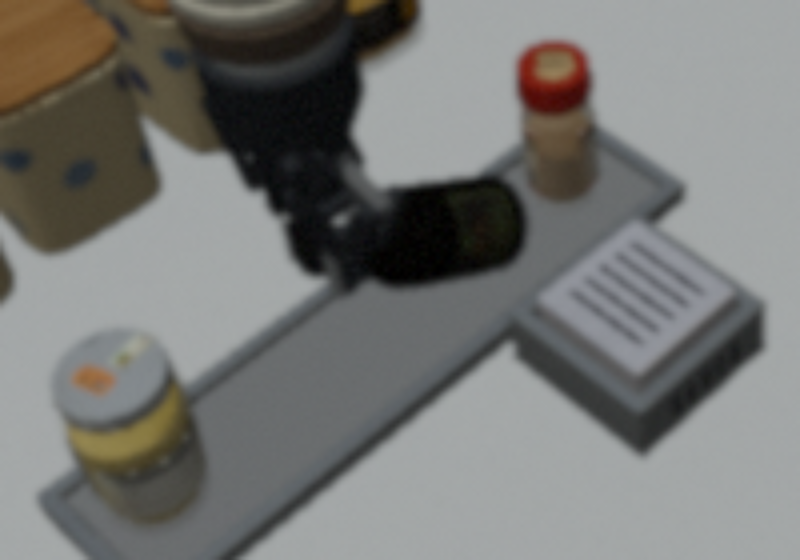

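At opening 2.7 cm it pivots: 31° with the base on the floor, matching the height. I'll raise slowly at this grip.

{"method": "play_rows", "body": {"rows": [[[-0.15,0,0],0,2.7],[[-0.3,0,0],0,2.7],[[-0.45,0,0],0,2.7],[[-0.6,-0.1,0],0,2.7],[[-0.75,-0.2,0],0,2.7],[[-0.9,-0.3,0],0,2.7],[[-1.05,-0.4,0],0,2.7],[[-1.2,-0.5,0],0,2.7],[[-1.35,-0.6,0],0,2.7],[[-1.5,-0.7,0],0,2.7]], "squeeze": 4}}

```text
time: 8.0
ee_pos: [0.6081, 0.1436, 0.1095]
tcp_rot: [109.6, 90.0, 111.7]
wrist_force: [0.7, 0.0, -2.3]
opening: 0.0268
```

Run:
```python
from h import *
p,d=bot.camera("scene");np.save("scene8.npy",d)
o=bot.get_obs();print(o['ee_pos'],o['wrist_force'],o['torque'],o['opening'])
cv2.imwrite("pics/8.png",cv2.resize(p[180:320,100:300],(800,560)))
bott("scene",d)
```

```text
[0.60819203 0.14351366 0.10986417] [ 0.33775798 -0.8016216  -1.49641754] [ 0.02965483  0.10076391 -0.03250286] 0.027213813623714545
0.03 29 0.5873 0.6155 [0.0491 0.0573 0.0651]
0.042 73 0.5811 0.6203 [0.0386 0.0628 0.0758]
0.054 91 0.5812 0.6163 [0.0306 0.067  0.0858]
0.066 104 0.5797 0.6194 [0.0389 0.0753 0.0957]
0.078 114 0.5792 0.6173 [0.0476 0.0883 0.1078]
0.09 120 0.58 0.6127 [0.0563 0.0963 0.1131]
0.102 111 0.5801 0.6039 [0.0674 0.0991 0.1136]
0.114 97 0.5822 0.5976 [0.0726 0.0965 0.1131]
0.126 59 0.5878 0.6135 [0.0778 0.0955 0.1145]
0.138 50 0.5806 0.6228 [0.1194 0.1623 0.1818]
0.15 308 0.5769 0.6497 [0.12  0.145 0.19 ]
0.162 132 0.5825 0.6498 [0.1278 0.1806 0.1966]
```

View pics/8.png

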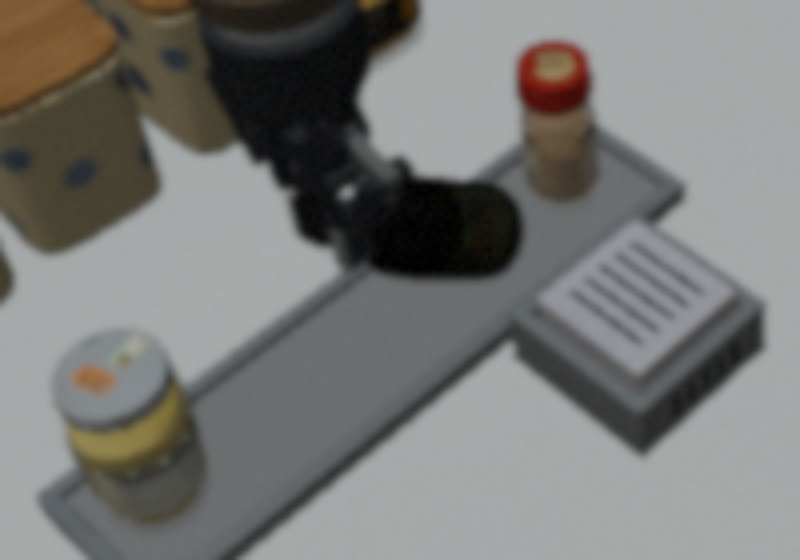

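About 41° and following. Continuing more slowly.

{"method": "play_rows", "body": {"rows": [[[-0.15,-0.1,0],0,2.7],[[-0.3,-0.2,0],0,2.7],[[-0.45,-0.3,0],0,2.7],[[-0.6,-0.4,0],0,2.7],[[-0.75,-0.5,0],0,2.7],[[-0.9,-0.6,0],0,2.7],[[-1.05,-0.7,0],0,2.7],[[-1.2,-0.8,0],0,2.7],[[-1.35,-0.9,0],0,2.7],[[-1.5,-1.0,0],0,2.7],[[-1.6,-1.05,0],0,2.7],[[-1.7,-1.1,0],0,2.7]], "squeeze": 4}}

```text
time: 9.05
ee_pos: [0.6085, 0.1327, 0.1265]
tcp_rot: [43.3, 90.0, 45.4]
wrist_force: [0.6, -0.1, -2.5]
opening: 0.027
```

Run:
```python
from h import *
p,d=bot.camera("scene");np.save("scene9.npy",d)
o=bot.get_obs();print(o['ee_pos'],o['wrist_force'],o['torque'],o['opening'])
cv2.imwrite("pics/9.png",cv2.resize(p[180:320,100:300],(800,560)))
bott("scene",d)
```

```text
[0.60855502 0.13267753 0.12666518] [-0.53181906 -0.15010841 -2.44912006] [0.05406801 0.00191014 0.01058909] 0.02705305943099549
0.042 27 0.5864 0.6114 [0.0413 0.0509 0.0654]
0.054 61 0.5811 0.6121 [0.036  0.0601 0.0812]
0.066 103 0.5801 0.6123 [0.0305 0.069  0.1012]
0.078 134 0.5792 0.612 [0.0305 0.0837 0.1174]
0.09 146 0.5792 0.6095 [0.0418 0.0937 0.1215]
0.102 138 0.578 0.6029 [0.0594 0.1041 0.126 ]
0.114 121 0.5823 0.5999 [0.0759 0.1038 0.1252]
0.126 101 0.5798 0.6235 [0.0871 0.1332 0.1967]
0.138 268 0.574 0.6467 [0.135  0.1558 0.1965]
0.15 105 0.5799 0.6497 [0.1461 0.181  0.1987]
```

View pics/9.png

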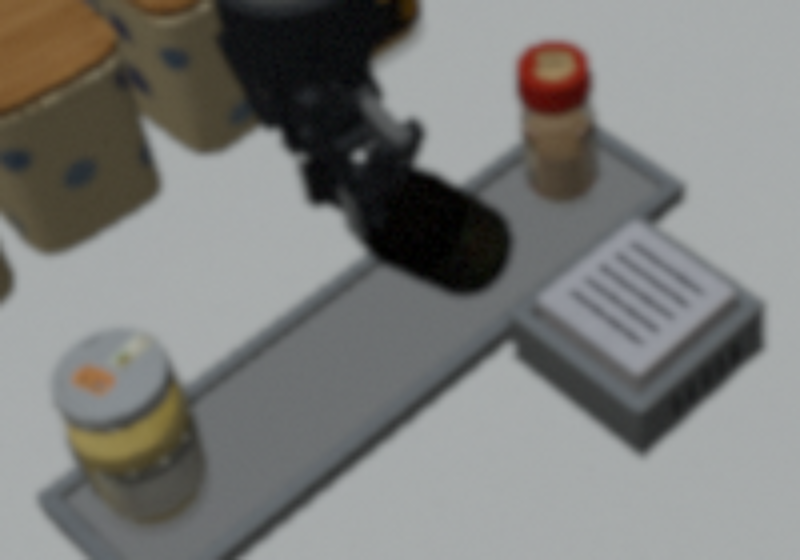

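{"method": "play_rows", "body": {"rows": [[[-0.1,-0.1,0],0,2.7],[[-0.2,-0.2,0],0,2.7],[[-0.3,-0.3,0],0,2.7],[[-0.4,-0.4,0],0,2.7],[[-0.5,-0.5,0],0,2.7],[[-0.6,-0.6,0],0,2.7],[[-0.7,-0.7,0],0,2.7],[[-0.8,-0.8,0.1],0,2.7],[[-0.9,-0.9,0.1],0,2.7],[[-1.0,-0.9,0.1],0,2.7],[[-1.0,-0.9,0.1],0,2.7]], "squeeze": 4}}

```text
time: 10.02
ee_pos: [0.6099, 0.1238, 0.1366]
tcp_rot: [24.8, 90.0, 27.0]
wrist_force: [-0.6, 0.0, -2.1]
opening: 0.0269
```

Run:
```python
from h import *
p,d=bot.camera("scene");np.save("scene10.npy",d)
o=bot.get_obs();print(o['ee_pos'],o['wrist_force'],o['torque'],o['opening'])
cv2.imwrite("pics/10.png",cv2.resize(p[180:320,100:300],(800,560)))
bott("scene",d)
```

```text
[0.60989628 0.12385218 0.13652461] [ 1.04166651 -0.13725755 -0.94068282] [ 0.08335621 -0.00125104 -0.02123578] 0.02694375119318147
0.066 32 0.5844 0.6002 [0.031  0.0489 0.076 ]
0.078 103 0.581 0.6198 [0.0313 0.0715 0.1159]
0.09 161 0.5798 0.617 [0.0305 0.0889 0.1258]
0.102 203 0.5804 0.6127 [0.0288 0.092  0.1309]
0.114 221 0.5813 0.6257 [0.0352 0.0931 0.1618]
0.126 326 0.5806 0.6484 [0.078  0.139  0.1878]
0.138 156 0.5734 0.6493 [0.1441 0.18   0.1959]
```

View pics/10.png

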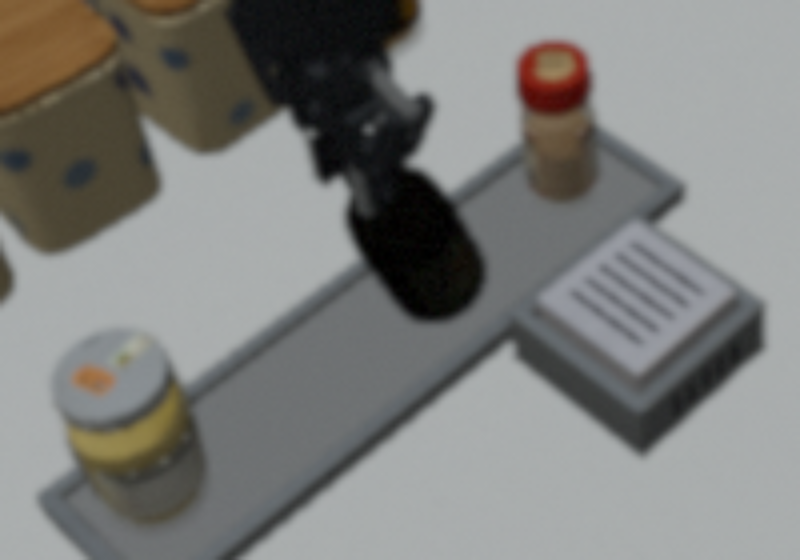

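It stands at about 75°, so the base corner is nearly under the grip. I'll lift slightly and nudge towards −y so that it comes past 78°.

{"method": "play_rows", "body": {"rows": [[[-0.1,-0.15,0],0,2.7],[[-0.2,-0.3,0],0,2.7],[[-0.2,-0.45,0],0,2.7],[[-0.2,-0.6,0],0,2.7],[[-0.2,-0.8,0],0,2.7],[[-0.2,-1.0,0],0,2.7],[[-0.15,-1.2,0],0,2.7],[[-0.1,-1.4,0],0,2.7],[[-0.05,-1.6,0],0,2.7],[[0,-1.8,0],0,2.7]], "squeeze": 4}}

```text
time: 10.9
ee_pos: [0.6107, 0.1057, 0.1368]
tcp_rot: [14.7, 89.9, 16.8]
wrist_force: [-0.2, 0.8, 3.1]
opening: 0.0271
```

Run:
```python
from h import *
p,d=bot.camera("scene");np.save("scene11.npy",d)
o=bot.get_obs();print(o['ee_pos'],o['wrist_force'],o['torque'],o['opening'])
cv2.imwrite("pics/11.png",cv2.resize(p[180:320,100:300],(800,560)))
bott("scene",d)
```

```text
[0.61075963 0.10538825 0.13688568] [0.68393495 0.48726805 0.61665899] [ 0.13193581  0.10942894 -0.02517615] 0.026861638920444065
0.054 33 0.5841 0.6028 [0.0278 0.0489 0.0821]
0.066 113 0.581 0.617 [0.0307 0.0786 0.1191]
0.078 163 0.5798 0.6096 [0.0288 0.0894 0.1267]
0.09 197 0.5799 0.615 [0.0279 0.0888 0.1299]
0.102 304 0.5822 0.6348 [0.0365 0.104  0.1858]
0.114 387 0.5721 0.65 [0.0837 0.1593 0.1934]
```

View pics/11.png

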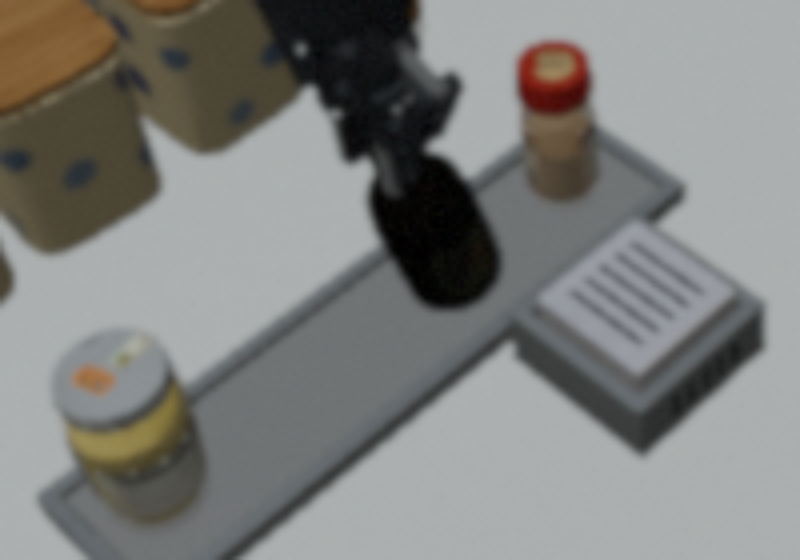

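Still about 15° off vertical, since it slid along rather than turning. I'll ease the grip a hair more while unloading it.

{"method": "play_rows", "body": {"rows": [[[-0.15,0,0],0,2.7],[[-0.3,0,0],0,2.72],[[-0.3,-0.2,0],0,2.74],[[-0.3,-0.4,0],0,2.75],[[-0.3,-0.6,0],0,2.75],[[-0.3,-0.8,0],0,2.75]], "squeeze": 4}}

```text
time: 11.45
ee_pos: [0.6108, 0.0976, 0.1394]
tcp_rot: [9.3, 90.0, 11.5]
wrist_force: [-0.1, -0.2, -0.3]
opening: 0.0276
```

Run:
```python
from h import *
p,d=bot.camera("scene");np.save("scene12.npy",d)
o=bot.get_obs();print(o['ee_pos'],o['wrist_force'],o['torque'],o['opening'])
cv2.imwrite("pics/12.png",cv2.resize(p[180:320,100:300],(800,560)))
```

```text
[0.6107873  0.09731248 0.13937252] [ 0.26833207 -0.63429496 -0.92603623] [ 0.04371318  0.05164404 -0.00965541] 0.027144928726827892
```

View pics/12.png

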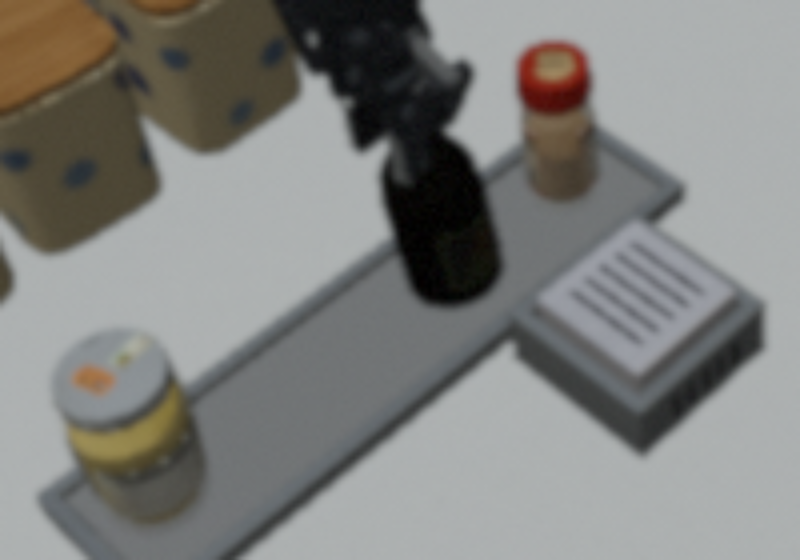

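It's turning, now with only a few degrees to go. A bit more −y, then gently down.

{"method": "play_rows", "body": {"rows": [[[0,-0.2,0],0,2.75],[[0,-0.4,0],0,2.75],[[0,-0.6,0],0,2.75],[[0.1,-0.8,0],0,2.75],[[0.2,-0.9,0],0,2.75],[[0.3,-1.0,0],0,2.75],[[0.3,-1.0,0],0,2.75]], "squeeze": 4}}

```text
time: 12.08
ee_pos: [0.6111, 0.0876, 0.136]
tcp_rot: [-165.8, 90.0, -163.7]
wrist_force: [-0.3, 0.1, -0.8]
opening: 0.0272
```

```bash
cat >> h.py <<'E'
from scipy.optimize import least_squares
def fitcyl(n,d,x0,r=.0295,zl=(.03,.09),c=None,rad=.045):
    P=cloud(n,d).reshape(-1,3);c=c or x0
    P=P[(np.hypot(P[:,0]-c[0],P[:,1]-c[1])<rad)&(P[:,2]>zl[0])&(P[:,2]<zl[1])]
    def f(p):
        o=np.array([p[0],p[1],.014]);a=np.array([p[2],p[3],1]);a/=np.linalg.norm(a)
        return np.linalg.norm(np.cross(P-o,a),axis=1)-r
    s=least_squares(f,[*x0,0,0],loss='soft_l1',f_scale=.002)
    print(n,len(P),'base xy',s.x[:2].round(4),'tilt deg x,y',np.degrees(s.x[2:]).round(1),'rms',np.sqrt(np.mean(s.fun**2)).round(4))
E
python3 - <<'E'
from h import *
p,d=bot.camera("scene");np.save("scene13.npy",d)
o=bot.get_obs();print(o['ee_pos'],o['wrist_force'],o['torque'],o['opening'])
cv2.imwrite("pics/13.png",cv2.resize(p[180:320,100:300],(800,560)))
fitcyl("scene",np.load("scene12.npy"),(.61,.09))
fitcyl("scene",d,(.61,.09))
E
```

```text
[0.61106642 0.08772352 0.1361465 ] [-0.66649219  0.6764556  -0.8113009 ] [-0.0766653   0.00068915  0.02973904] 0.02728305682685452
scene 470 base xy [0.612  0.0675] tilt deg x,y [5.2 2.4] rms 0.001
scene 452 base xy [0.6108 0.0708] tilt deg x,y [1.3 0.3] rms 0.001
```

View pics/13.png

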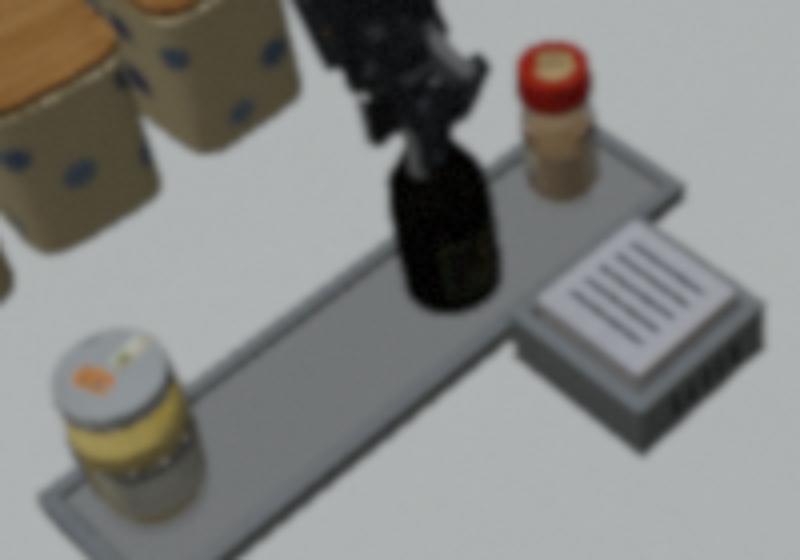

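Run:
```python
from h import *
p,d2=bot.camera("top");np.save("top13.npy",d2)
cv2.imwrite("pics/13t.png",cv2.resize(p[130:260,110:310],(800,520)))
for n,d in(("scene",np.load("scene13.npy")),("top",d2)):
    P=cloud(n,d).reshape(-1,3);P=P[(abs(P[:,0]-.61)<.038)&(P[:,1]>.01)&(P[:,1]<.16)&(P[:,2]>.022)]
    for z in np.arange(.025,.165,.015):
        k=abs(P[:,2]-z)<.0075
        if k.sum()>3:print(n,z.round(3),k.sum(),'y',P[k,1].min().round(4),P[k,1].max().round(4),'x',P[k,0].min().round(4),P[k,0].max().round(4))
fitcyl("scene",np.load("scene13.npy"),(.61,.08),c=(.61,.085),rad=.05)
```

```text
scene 0.025 64 y 0.0492 0.101 x 0.5817 0.6229
scene 0.04 103 y 0.0483 0.1013 x 0.5805 0.6224
scene 0.055 107 y 0.0504 0.1016 x 0.5791 0.6229
scene 0.07 125 y 0.0464 0.101 x 0.5815 0.6246
scene 0.085 121 y 0.05 0.1013 x 0.5811 0.6251
scene 0.1 172 y 0.0461 0.1001 x 0.5812 0.6326
scene 0.115 178 y 0.0498 0.0973 x 0.5865 0.6307
scene 0.13 35 y 0.057 0.0943 x 0.5916 0.626
scene 0.145 79 y 0.0648 0.1012 x 0.5829 0.6378
scene 0.16 97 y 0.0665 0.1004 x 0.581 0.639
top 0.025 11 y 0.0392 0.0773 x 0.5847 0.6168
top 0.04 21 y 0.0404 0.0834 x 0.5833 0.6033
top 0.055 29 y 0.039 0.0841 x 0.5835 0.6203
top 0.07 27 y 0.0401 0.0852 x 0.5833 0.6053
top 0.085 44 y 0.0391 0.0825 x 0.5837 0.632
top 0.1 86 y 0.0404 0.0831 x 0.5855 0.6387
top 0.115 114 y 0.0442 0.0798 x 0.5885 0.6378
top 0.13 39 y 0.05 0.0764 x 0.5963 0.6251
top 0.145 19 y 0.0546 0.0774 x 0.5875 0.6155
top 0.16 66 y 0.0553 0.0742 x 0.5926 0.6275
scene 454 base xy [0.6108 0.0708] tilt deg x,y [1.3 0.2] rms 0.001
```

View pics/13t.png

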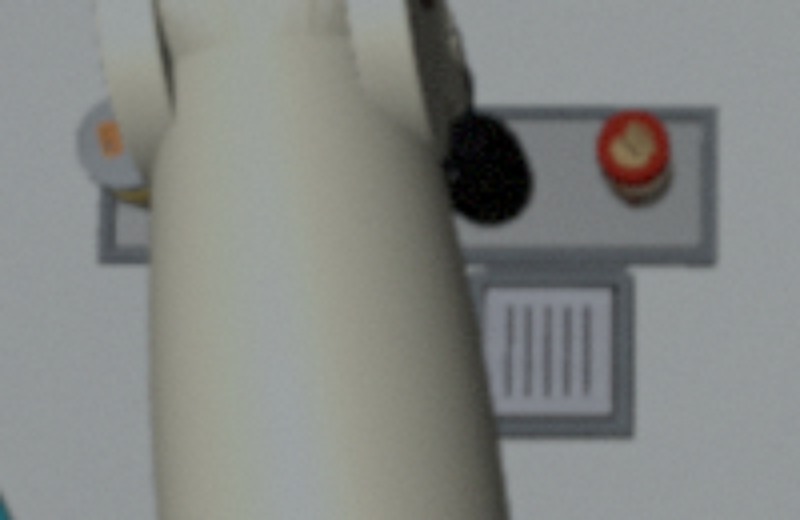

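The depth bands show vertical edges: the bottle stands upright at y≈0.070, centred in x, and has slipped along the pads. I'll open, centre over the neck and grip firmly to carry it to the middle.

{"method": "play_rows", "body": {"rows": [[[0,0,0],0,4],[[0,0,0],0,4],[[0,0,0],0,4.5],[[0,0,0],0,4.5]], "squeeze": 20}}

```text
time: 12.52
ee_pos: [0.6112, 0.0879, 0.1364]
tcp_rot: [1.5, 90.0, 3.6]
wrist_force: [0.2, -0.4, 0.6]
opening: 0.0452
```

Run:
```python
from h import *
p,d=bot.camera("scene");np.save("scene14.npy",d)
o=bot.get_obs();print(o['ee_pos'],o['wrist_force'],o['torque'],o['opening'])
cv2.imwrite("pics/14.png",cv2.resize(p[180:320,100:300],(800,560)))
fitcyl("scene",d,(.61,.08),c=(.61,.075),rad=.05)
fitcyl("scene",d,(.61,-.025),r=.0225,c=(.61,-.025),rad=.04,zl=(.03,.08))
```

```text
[0.61116123 0.08790627 0.13638602] [-0.30262113 -0.71312046 -0.28812681] [ 0.04261368 -0.05070669 -0.00278078] 0.04488269754470371
scene 464 base xy [0.6109 0.071 ] tilt deg x,y [ 1.7 -0.1] rms 0.001
scene 265 base xy [ 0.6171 -0.0257] tilt deg x,y [-0.3  0.9] rms 0.0012
```

View pics/14.png

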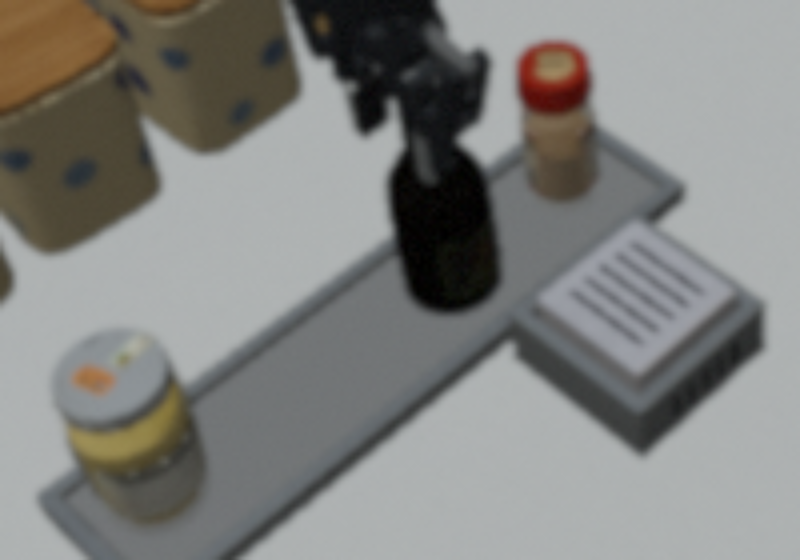

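The bottle stands freely at (0.611, 0.070). Next I re-centre the gripper and close.

{"method": "play_rows", "body": {"rows": [[[0,-0.8,0],0,4.5],[[0,-1.4,0],0,4.5],[[0.1,-1.8,0],0,4.5],[[0.1,-1.8,0],0,4.5],[[0.1,-1.8,0],0,3.6],[[0.1,-1.8,0],0,3],[[0.1,-1.8,0],0,2.3],[[0.1,-1.8,0],0,2.3],[[0.1,-1.8,0],0,2.3],[[0.1,-1.8,0],0,2.3]], "squeeze": 20}}

```text
time: 13.4
ee_pos: [0.6118, 0.0699, 0.1354]
tcp_rot: [-31.2, 90.0, -29.0]
wrist_force: [0.1, 0.8, 1.0]
opening: 0.0269
```

{"method": "play_rows", "body": {"rows": [[[-0.2,0,0],0,2.3],[[-0.4,0,0],0,2.3],[[-0.5,0,0],0,2.3],[[-0.5,0,0],0,2.3]]}}

```text
time: 13.73
ee_pos: [0.6118, 0.0699, 0.1404]
tcp_rot: [129.9, 90.0, 132.0]
wrist_force: [0.0, -0.1, -2.4]
opening: 0.0267
```

Run:
```python
from h import *
p,d=bot.camera("scene");np.save("scene15.npy",d)
o=bot.get_obs();print(o['ee_pos'],o['wrist_force'],o['torque'],o['opening'])
cv2.imwrite("pics/15.png",cv2.resize(p[180:320,100:300],(800,560)))
fitcyl("scene",d,(.61,.08),c=(.61,.075),rad=.05)
```

```text
[0.61181591 0.06987344 0.14030054] [-0.57643254 -1.1439348  -3.95648338] [-0.02254073  0.04169271 -0.03314119] 0.027015448516353145
scene 445 base xy [0.6115 0.0708] tilt deg x,y [-0.1  0.3] rms 0.0009
```

View pics/15.png

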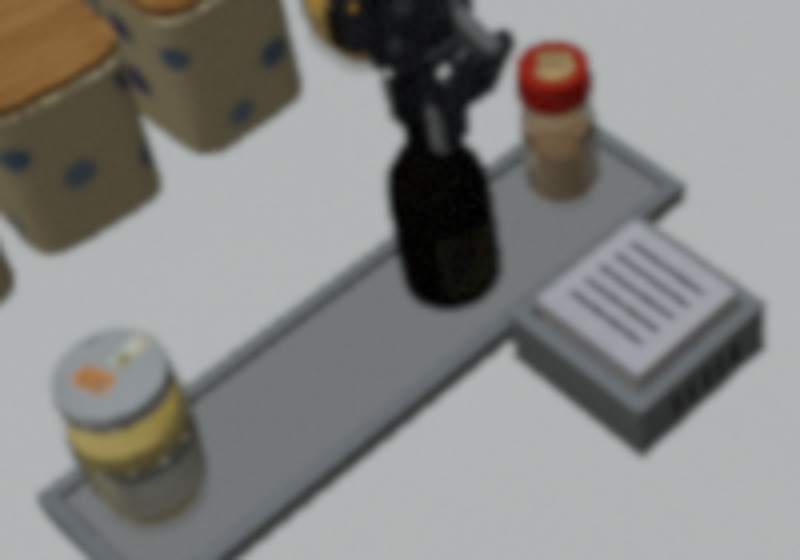

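Lifted and vertical. I'll carry it +5.3 cm along the lane and lower.

{"method": "play_rows", "body": {"rows": [[[0,0.3,0],0,2.3],[[0,0.9,0],0,2.3],[[0,1.7,0],0,2.3],[[0,2.5,0.1],0,2.3],[[0,3.3,0.1],0,2.3],[[0,4.1,0.1],0,2.3],[[0,4.8,0.1],0,2.3],[[0,5.2,0.1],0,2.3],[[0,5.3,0.1],0,2.3],[[0,5.3,0.1],0,2.3]]}}

```text
time: 14.62
ee_pos: [0.6108, 0.1232, 0.1403]
tcp_rot: [-134.6, 90.0, -132.5]
wrist_force: [0.1, 0.4, -3.4]
opening: 0.0267
```

{"method": "play_rows", "body": {"rows": [[[0.15,0,0],0,2.3],[[0.3,0,0],0,2.3],[[0.4,0,0],0,2.3],[[0.45,0,0],0,2.3],[[0.5,0,0],0,2.3],[[0.5,0,0],0,2.3],[[0.5,0,0],0,2.7]]}}

```text
time: 15.2
ee_pos: [0.6109, 0.1227, 0.1355]
tcp_rot: [-7.8, 90.0, -5.6]
wrist_force: [-0.7, -0.9, -0.9]
opening: 0.0269
```

Run:
```python
from h import *
p,d=bot.camera("scene");np.save("scene16.npy",d)
o=bot.get_obs();print(o['ee_pos'],o['wrist_force'],o['torque'],o['opening'])
fitcyl("scene",d,(.61,.12),c=(.61,.123),rad=.05)
```

```text
[0.61085806 0.12279985 0.13547622] [-0.68724191 -0.73589215 -1.81647582] [-0.13783158  0.1322398  -0.01806   ] 0.02720307676671465
scene 472 base xy [0.6103 0.1238] tilt deg x,y [0.3 0.1] rms 0.0009
```

{"method": "play_rows", "body": {"rows": [[[0.05,0,0],0,2.7],[[0.1,0,0],0,2.72],[[0.1,0,0],0,2.75],[[0.1,0,0],0,2.8],[[0.1,0,0],0,2.9],[[0.1,0,0],0,3.2],[[0.1,0,0],0,3.6],[[0.1,0,0],0,4.5],[[0.1,0,0],0,4.5],[[0.1,0,0],0,4.5]]}}

```text
time: 16.08
ee_pos: [0.6108, 0.1229, 0.1342]
tcp_rot: [177.1, 90.0, 179.2]
wrist_force: [-0.5, -0.2, -0.1]
opening: 0.0451
```

{"method": "play_rows", "body": {"rows": [[[-1,0,0],0,4.5],[[-2.5,0,0],0,4.5],[[-4.5,0,0],0,4.5],[[-6.5,0,0],0,4.5],[[-7.5,0,0],0,4.5],[[-8,0,0],0,4.5],[[-8,0,0],0,4.5]]}}

```text
time: 16.67
ee_pos: [0.6113, 0.1229, 0.2155]
tcp_rot: [9.3, 89.9, 11.5]
wrist_force: [0.5, 0.3, -0.3]
opening: 0.0449
```

Run:
```python
from h import *
p,d=bot.camera("scene");np.save("scene17.npy",d)
o=bot.get_obs();print(o['ee_pos'],o['wrist_force'],o['torque'],o['opening'],o['tcp_rot'])
cv2.imwrite("pics/17.png",cv2.resize(p[120:330,80:360],(800,600)))
fitcyl("scene",d,(.61,.12),c=(.61,.123),rad=.05)
```

```text
[0.61097889 0.12291905 0.21426406] [ 0.19528173 -0.04229295  0.2041944 ] [ 0.00650306 -0.0118331  -0.05907313] 0.044909177862686146 [14.33802926 89.98745472 16.45490108]
scene 479 base xy [0.6103 0.1238] tilt deg x,y [ 1.6 -0. ] rms 0.0009
```

View pics/17.png

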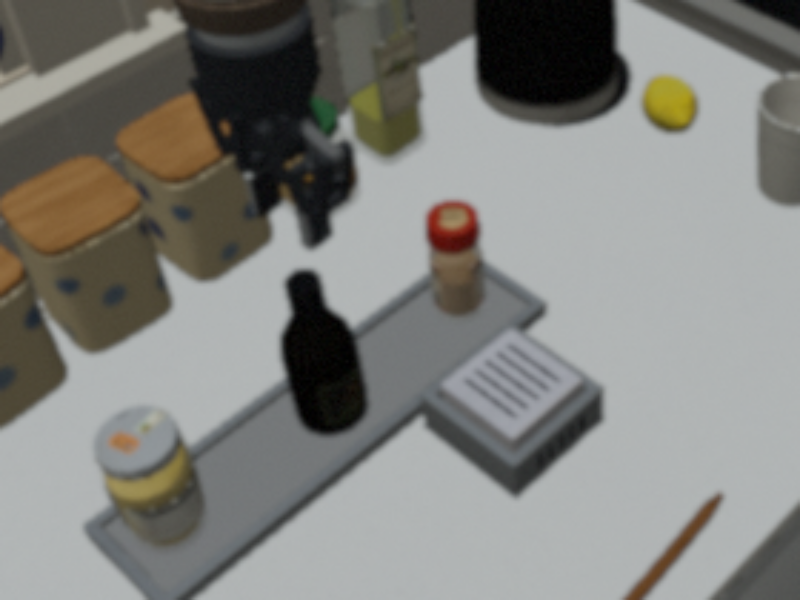

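The bottle stands upright and free at the middle of the lane (crop ~(330,370)), with the jars unmoved. Next I go over to the paddle and close the fingers.

{"method": "play_rows", "body": {"rows": [[[0,-1.5,-2],0,4],[[0,-4,-5],0,2],[[0,-6.5,-8],0,0],[[0,-8.5,-10.5],0,0],[[0,-9.1,-11.4],0,0],[[0,-9.1,-11.4],0,0],[[2,-9.1,-11.4],0,0],[[5,-9.1,-11.4],0,0],[[8,-9.1,-11.4],0,0],[[11,-9.1,-11.4],0,0],[[12.5,-9.1,-11.4],0,0],[[13,-9.1,-11.4],0,0]], "squeeze": 20}}

```text
time: 17.72
ee_pos: [0.4991, 0.0284, 0.0802]
tcp_rot: [179.0, 89.7, -178.9]
wrist_force: [0.1, 0.6, 0.3]
opening: 0.0002
```

{"method": "play_rows", "body": {"rows": [[[0,0,0],0,0],[[0,0,0],0,0],[[0,0,0],0,0]]}}

```text
time: 17.97
ee_pos: [0.5013, 0.028, 0.0856]
tcp_rot: [2.9, 89.9, 5.0]
wrist_force: [-0.2, 0.6, 0.9]
opening: -0.0001
```

Run:
```python
from h import *
p,d=bot.camera("scene");np.save("scene18.npy",d)
o=bot.get_obs();print(o['ee_pos'],o['wrist_force'],o['torque'],o['opening'],o['tcp_rot'])
cv2.imwrite("pics/18.png",cv2.resize(p[160:320,140:350],(800,600)))
print(np.array(proj("scene",[o['ee_pos'],[*o['ee_pos'][:2],.057]])))
X=cloud("scene",d);z=X[...,2]
m=(abs(X[...,0]-.5)<.06)&(abs(X[...,1]-.027)<.06)
for a,b in((.05,.064),(.035,.05)):
    k=m&(z>a)&(z<b);print(np.median(z[k]),k.sum())
```

```text
[0.50127076 0.02793062 0.08572621] [ 0.06476063 -0.1421344   0.41231415] [ 0.00151367  0.04428935 -0.01270023] -0.00014896258739417585 [ 1.90758358 89.8790879   4.03136176]
[[258.04413368 243.7063689 ]
 [258.52099974 252.07045096]]
0.05678170525852144 951
0.04410299658516714 699
```

View pics/18.png

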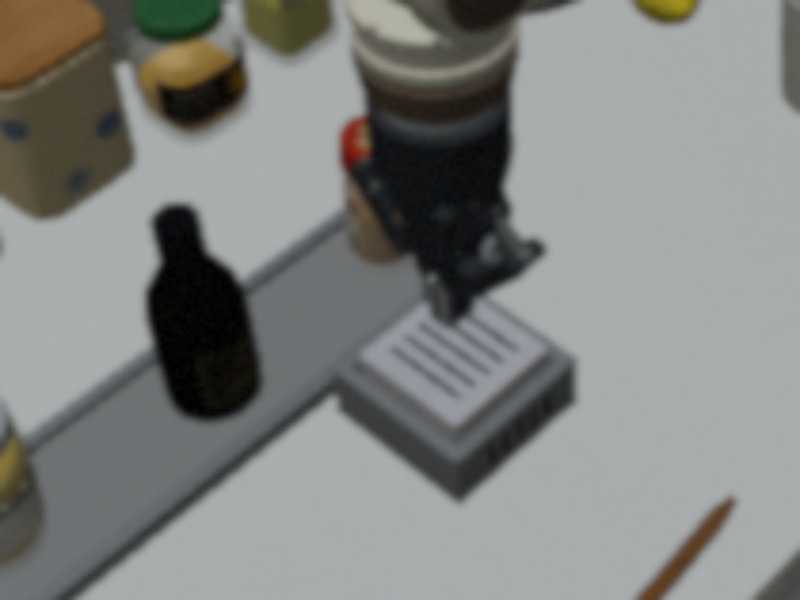

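Closed fingers are over the paddle centre. I'll lower in steps with force checks.

{"method": "play_rows", "body": {"rows": [[[0.8,0,0],0,0],[[1.6,0,0],0,0],[[2.2,0,0],0,0],[[2.6,0,0],0,0],[[2.9,0,0],0,0],[[3.1,0,0],0,0],[[3.3,0,0],0,0],[[3.3,0,0],0,0],[[3.3,0,0],0,0]]}}

```text
time: 18.77
ee_pos: [0.5002, 0.0277, 0.0516]
tcp_rot: [170.1, 90.0, 172.2]
wrist_force: [-2.8, 0.5, 4.4]
opening: 0.0002
```

```bash
cat > pad.py <<'E'
from h import *
import sys
p,d=bot.camera("scene")
o=bot.get_obs();print(o['time'],o['ee_pos'],o['wrist_force'],o['opening'])
X=cloud("scene",d);z=X[...,2]
r=np.maximum(abs(X[...,0]-.498),abs(X[...,1]-.0294))
a=(r<.036)&(z>.03)&(z<.062);b=(r>.044)&(r<.05)&(z>.038)&(z<.05)
print('paddle z',np.median(z[a]),a.sum(),'rim z',np.median(z[b]),b.sum())
cv2.imwrite(f"pics/{sys.argv[1]}.png",cv2.resize(p[160:320,140:350],(800,600)))
E
python3 pad.py 19
```

```text
18.8167 [0.50027015 0.02769285 0.05163534] [-2.8466166   0.10501806  4.3912737 ] -0.00010939741532571925
paddle z 0.05174481557501781 596 rim z 0.04470956015744765 300
```

Paddle at 0.0517 by both arm and depth, rim at 0.0447–0.045. That leaves 6.7 mm down.

{"method": "play_rows", "body": {"rows": [[[0.15,0,0],0,0],[[0.3,0,0],0,0],[[0.45,0,0],0,0],[[0.55,0,0],0,0],[[0.62,0,0],0,0],[[0.66,0,0],0,0],[[0.66,0,0],0,0],[[0.66,0,0],0,0]]}}

```text
time: 19.48
ee_pos: [0.5005, 0.0277, 0.0455]
tcp_rot: [-0.1, 90.0, 2.0]
wrist_force: [-5.0, -0.8, 7.3]
opening: 0.0002
```

```bash
python3 pad.py 20; python3 pad.py 20b
```

```text
19.5333 [0.50049565 0.02769909 0.04545362] [-4.42266579  0.27691387  8.27342279] -1.0943938954865718e-05
paddle z 0.04554646830010073 616 rim z 0.044586396924225835 325
19.5833 [0.50049412 0.02772426 0.04545988] [-4.44964112 -1.09529192  9.03478849] -0.000282130200530777
paddle z 0.04559273045360879 619 rim z 0.04489877867069281 309
```

View pics/20b.png

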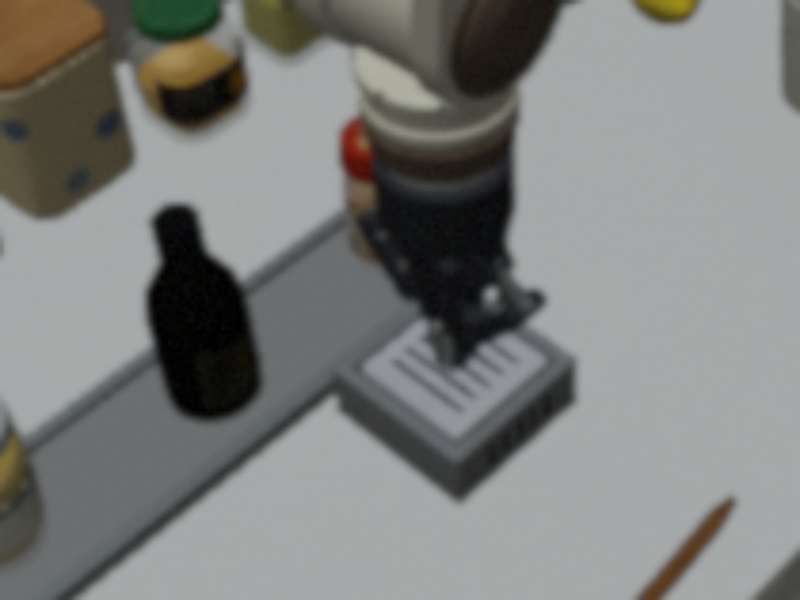

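Nearly flush, about 0.6 mm high. Trim.

{"method": "play_rows", "body": {"rows": [[[0.03,0,0],0,0],[[0.06,0,0],0,0],[[0.06,0,0],0,0],[[0.06,0,0],0,0],[[0.06,0,0],0,0],[[0.06,0,0],0,0]]}}

```text
time: 20.08
ee_pos: [0.5005, 0.0277, 0.0449]
tcp_rot: [-1.5, 90.0, 0.6]
wrist_force: [-4.3, -1.4, 8.7]
opening: 0.0
```

```bash
python3 pad.py 21
python3 - <<'E'
from h import *
p,d=bot.camera("top");cv2.imwrite("pics/21t.png",p)
p,d=bot.camera("scene");fitcyl("scene",d,(.61,.12),c=(.61,.123),rad=.05)
o=bot.get_obs();print(o['ee_pos'],o['wrist_force'])
E
```

```text
20.1333 [0.5004822  0.02772108 0.04488733] [-4.89267643 -0.41632739  7.78946861] 2.700163958725801e-05
paddle z 0.045085393689716424 612 rim z 0.044776728639393415 323
scene 477 base xy [0.61   0.1237] tilt deg x,y [1.9 0.1] rms 0.001
[0.50049186 0.0276959  0.0449091 ] [-4.3050362  -0.94084477  8.16214936]
```

View pics/21t.png

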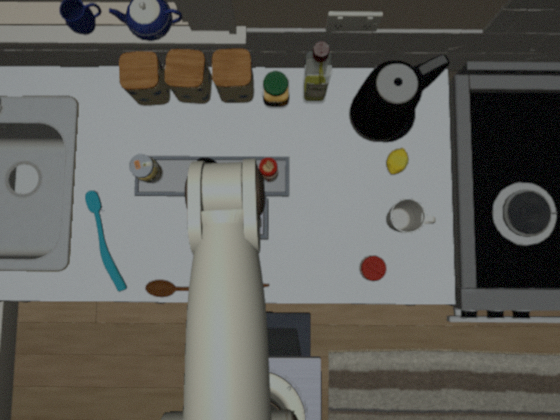

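The top view shows the jars at (145,168) and (268,168), and the mug, timer and lemon, all where they began. The paddle is flush with its rim (0.0449–0.0451 against 0.0448–0.045). I'm handing the job in.

```bash
python3 -c "
from workcell import bot
print(bot.job_done());o=bot.get_obs();print(o['time'],o['ee_pos'],o['wrist_force'])"
```

```text
the job is handed in; nothing more can be done
None
the job is handed in; nothing more can be done
```

The bottle stands upright between the two jars, released, and the arm is holding the paddle flush with its rim. I handed the job in at about 20.2 s of the 51 s allowed.

- **Bottle:** I gripped the neck lightly and raised it while the base dragged on the lane floor.
  - **Grip too firm at first:** from about 28° the base lifted off the floor. I lowered it a little and loosened the fingers until it turned again.
  - **Off to one side:** it came upright about 5 cm from the middle, after slipping along the pads. I let go, gripped it again on centre, carried it over at 5 mm lift and released it.
  - **Last check:** the fit put its base at x 0.610, y 0.124 m. My estimate of the lane's middle is 0.611, 0.123. The fitted tilt was 1.9° across the lane and 0.1° along it. The across-lane figure varied between fits from −0.1° to 1.9°, so I take it as fit noise.
- **Paddle:** I pressed it straight down with closed fingers and did not take it below flush.
  - **Last check, height:** the fingertips were at 44.9 mm and the camera put the paddle top at 45.1 mm. The rim measured 44.8 mm against 45 mm nominal.
  - **Last check, force:** the upward force read about 8–9 N where 9 N is expected, with readings noisy by about 1 N. A steady sideways force of about 4–5 N also showed; I took it to be friction at the fingertips.
- **Bystanders:** in the last top view the jars, mug, timer and lemon looked to be where they started. No pushes on them showed in the force readings.

I got no reading after the hand-in, so the one-second hold afterwards is unchecked.

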